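# Eject the red tin with the guarded lever

### The job

In this herb dispensary, the yellow-topped machine has two lanes, each with a tin and, under its own guard window, a green lever paddle. Reach through the window of the lane that holds the dark red tin and press that paddle all the way down with the fingertips so that the tin is pushed out to the tray end, then let the paddle come back up and withdraw. Do not touch the guard frame or the tins, and leave the teal tin, the jar, the bowl and the scoop where they are.

Things in the scene. Friction and masses are not known exactly. Their poses are not given: they have to be found in the camera images.
- press: Two-lane tin ejector, fixed: deck 320 x 300 x 20 mm. Origin on the bench, z up; hooded levers at its -x side (towards the robot), tin lanes along +x at y = +75 (left) and -75 mm (right), tins standing at x = 74 mm, between guides, end rim at x = 185 mm. A lever slides its own lane's ejector, hence the tin, about 50 mm to +x; the ejector springs back, the tin stays out.
- guard: Hood with a yellow frame plate on top, not to be touched. Frame as the press. Plate 136 x 290 mm, 6 mm thick, centred at x = -60 mm, sloping 10 degrees down to -x: top face 128 mm above the bench at x = -127, 140 at x = -60, 152 at x = +7 mm. Two windows 80 (x) by 95 mm (y) centred over the paddles at x = -60, y = +75 and -75 mm. Cream walls; a clear one, 150 high, at x = 24.
- lever_left_pad (a point): Top centre of the left lane's green paddle (40 x 46 x 8 mm), at press x = -60, y = +75 mm; its hinge lies 75 mm to +x. At rest 120 mm above the bench, 20 mm below the guard's top face, tilted 9 degrees, higher on its -x side. Full press: 24 mm down to a stop, spring 2 N at first, 8 N at the stop; springs back when released.
- lever_right_pad (a point): The same for the right lane's paddle (y = -75 mm of the press).
- lever_left (a joint): Angle of the left lever: 0 at rest, up; 0.32 rad fully pressed.
- lever_right (a joint): Angle of the right lever: 0 at rest, up; 0.32 rad fully pressed.
- red_tin: Dark red closed round tin, 56 mm diameter, 50 mm high, upright in one of the two lanes (which one varies). Origin at the centre of its underside.
- teal_tin: Teal (blue-green) tin of the same size, in the other lane. Origin at the centre of its underside.
- jar: Amber jar, 60 mm diameter, 90 mm high, standing on the bench left of the press. Origin at the centre of its underside.
- bowl: Steel bowl, 100 mm diameter, 45 mm high, on the bench left of the press. Origin at the centre of its underside.
- scoop: Steel spoon-shaped scoop, 190 mm long, lying on the bench right of the press along its own x axis. Origin on its underside.

How it is judged:
By the outcome, as a careful person would: the job done as asked, in the order asked, and still so for the second after the job is handed in, with the robot touching nothing.
It also fails if it takes over 38 s, if anything falls off the work surface, if the arm or the gripper's body presses on something with over 40 N, if the wrist force passes 120 N, or if a joint passes its speed limit or range.

### The arm

A 6-joint arm with a two-finger parallel gripper is mounted at the origin on the work surface. World frame = base frame: x ahead of the robot, y to its left, z up, the work surface at z = 0. Lengths are in m, angles in rad, forces in N, time in s.
With the tool pointing down it reaches from about 0.275 to 0.775 m from the base axis. Payload 14.6 kg.
Tool frame: the origin (TCP) lies midway between the tips of the shut fingers; the grasp point (between the pads) lies env.tcp_to_grasp behind it (env.tcp_to_grasp is the distance from the TCP to the grasp point, in m); z points along the fingers, y is the direction in which the jaws open and shut (so a half turn about z gives the same grasp; the last joint's range is limited). The gripper opens to 85 mm and grips with 20 to 120 N. Pads are 22 mm wide; open, the fingers measure 114 mm over their backs; the gripper's body (76 mm by 85 mm) begins 54 mm behind the grasp point. The pads swing forward as they close: fully open they stand 13 mm farther back than shut.
Start: joints at [0.979, 0.263, -0.048, 1.259, 0, 1.415], TCP at [0.222, 0.476, 0.231] pointing down, gripper open.
Joint ranges: [-2.65, 2.65], [-0.89, 1.7], [-1.18, 1.37], [-2.13, 2.11], [-1.35, 1.29], [-3.14, 3.14]. Speed limits (rad/s): [1.89, 1.89, 2.57, 2.79, 3.14, 3.14].

### API

Orientations are given as a 3x3 rotation matrix whose columns are the frame's x, y, z axes.
In Python, from workcell import env gives the robot as it stands.
- The arm moves only by the tool arm_command, never from a script. Its argument "moves" is a list of rows, each an object with "claw": the opening in per cent of the stroke, from 0 (shut) to 100 (fully open); "offset": the shift along the tool's x, y, z in cm, a list of three; "turn": the turn, a rotation vector about the tool's x, y, z in rad, a list of three. In form: [{"claw": claw, "offset": [tx, ty, tz], "turn": [rx, ry, rz]}, ...]. A call has 1 to 10 rows; each row shifts and turns the pose as measured when the row begins, along the tool's axes as they then stand; what a row does not reach is not made up. A row lasts 1/8 s, in which the tool goes at most 62.5 mm and 10.7 degrees, less where a joint would pass 70% of its speed; a pose out of reach is approached as far as the arm can. A call with a gripper value outside its range is refused whole. The fingers move at their own pace and stop on an object; "newtons" is the grip in N (left out, the last holds). Time passes only in rows, so rows that do not move let the fingers close. It gives the time, the measured TCP pose, the force and the opening at its end, in the units of the state.
- env.get_state(): the state, without advancing time (a new reading comes with each control period).
- env.camera(name): name is "scene" or "top" or "wrist"; returns the picture (400x640x3 uint8, red, green, blue); there is no depth.
- env.get_calibration(name): a dict with "camera_matrix" (3x3 intrinsics, pixels), "k1" (the pictures are not rectified: a ray, as slopes to the right and down, at radius r is drawn at 1 + k1 r^2 times it, then the intrinsics apply), "R" (3x3) and "t" (3): a world point X has camera coordinates R X + t. Camera axes: x right, y down, z forward; pixel columns grow to the right and rows downward; lengths in m; the calibration is good to about 2 mm. A picture is of the moment at which its call begins: read the wrist's pose just before it. get_calibration takes no time and is no camera call; for the wrist camera it gives the pose at the moment of the call.
- env.finish_job(): hands the job in, once; it reports no verdict.
The state is a dict: "t": time; "joints": joint angles; "qvel": joint speeds; "effort": joint torques, N m; "eef_pos": TCP position; "ee_rot": TCP orientation; "force": force on the tool from outside, world axes, zero at the start; "wrist_torque": the same for the moment, N m; "width": finger opening in m.
Only numpy, scipy, OpenCV 4.12 (cv2) and the standard library are available. Lean on these libraries where they do the work, as an engineer would, in place of code of your own. Each camera call takes 0.05 s, during which the arm holds its last target. There are 200 camera calls.

## Working session

There is one attempt and no reset: what is moved stays moved. The work goes in short steps, Python scripts to look and compute and a tool call to move; the robot and the scene stay as the last step left them, time stands still between calls to the robot, and variables do not carry over. Pictures are saved under pics/ and viewed, about 8 in all and at most 12, crops included, and the job is handed in when it is done.

Besides the shell and the picture viewer there is one more tool, called in YAML: its name, and indented under it one key for each argument. arm_command: Moves the arm, as the interface text tells. Its arguments: {"type":"object","properties":{"moves":{"type":"array"},"newtons":{"type":"number"}},"required":["moves"]}

```bash
mkdir -p pics; python3 - <<'E'
from workcell import env
import cv2,numpy as np
s=env.get_state();print(s['t'],s['eef_pos'],s['ee_rot'],s['width'],env.tcp_to_grasp)
for n in('scene','top'):
    cv2.imwrite(f'pics/{n}0.png',env.camera(n)[:,:,::-1]);c=env.get_calibration(n);print(n,c)
E
```

```text
0.0 [0.22193453 0.47548615 0.23083814] [[-9.06122266e-01  4.23015515e-01 -5.60521365e-04]
 [ 4.23015862e-01  9.06121864e-01 -8.64559115e-04]
 [ 1.42178745e-04 -1.02050569e-03 -9.99999469e-01]] 0.08506191852846587 0.0187
scene {'camera_matrix': array([[417.11832025,   0.        , 318.57197241],
       [  0.        , 417.11832025, 199.85539161],
       [  0.        ,   0.        ,   1.        ]]), 'k1': -0.09653487726544338, 'R': array([[ 0.80702538,  0.59009563,  0.02229769],
       [ 0.36412724, -0.4675504 , -0.80548618],
       [-0.46488858,  0.65816699, -0.59219493]]), 't': array([-0.49557132, -0.11154846,  1.40378832])}
top {'camera_matrix': array([[441.67505243,   0.        , 322.23122335],
       [  0.        , 441.67505243, 203.95673052],
       [  0.        ,   0.        ,   1.        ]]), 'k1': 0.030265378716378855, 'R': array([[-0.02796536, -0.99940177, -0.02034795],
       [-0.98471563,  0.03104375, -0.17138091],
       [ 0.17191006,  0.01524421, -0.98499469]]), 't': array([0.08927374, 0.59591702, 1.10335778])}
```

View pics/top0.png

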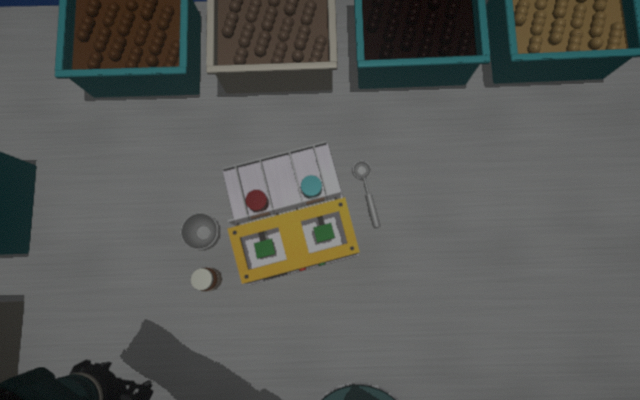

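View pics/scene0.png

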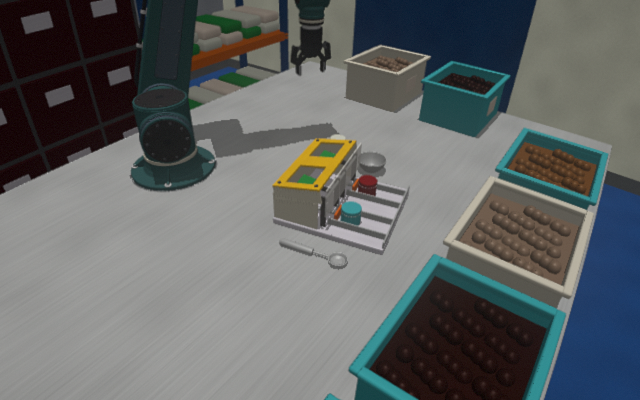

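The dark red tin is in the left lane, at top view (257,200). The teal tin is in the right lane at (311,186). The left window's green paddle is at about (265,247). Next I'll measure the plate and paddles.

```bash
cat > h.py <<'E'
import cv2,numpy as np
from workcell import env
def ray(c,uv):
    u=cv2.undistortPoints(np.float64(uv).reshape(-1,1,2),c['camera_matrix'],np.array([c['k1'],0,0,0.])).reshape(-1,2)
    d=np.c_[u,np.ones(len(u))]@c['R']; return -c['R'].T@c['t'],d
def cast(c,uv,z):
    o,d=ray(c,uv); return o+d*((np.asarray(z)-o[2])/d[:,2])[:,None]
def mask(im,lo,hi,k=None):
    return cv2.inRange(cv2.cvtColor(im,cv2.COLOR_RGB2HSV),np.array(lo),np.array(hi))
def blobs(m,n):
    cs,_=cv2.findContours(m,cv2.RETR_EXTERNAL,cv2.CHAIN_APPROX_NONE); return sorted(cs,key=cv2.contourArea)[::-1][:n]
Y=((18,120,60),(32,255,255));G=((45,100,30),(75,255,255))
E
python3 - <<'E'
from h import *
im=cv2.imread('pics/top0.png')[:,:,::-1].copy();c=env.get_calibration('top')
q=blobs(mask(im,*Y),1)[0];hull=cv2.convexHull(q)
box=cv2.approxPolyN(hull,4).reshape(-1,2).astype(float)
print(box)
i=np.argsort(box[:,1]);up=box[i[:2]];lo=box[i[2:]]
up=up[np.argsort(up[:,0])];lo=lo[np.argsort(lo[:,0])]
P=cast(c,np.r_[up,lo],[.152,.152,.128,.128]);print(P.round(4))
print('sides',[np.linalg.norm(P[a]-P[b]).round(4) for a,b in((0,1),(2,3),(0,2),(1,3))])
ctr=P.mean(0);yd=(P[0]-P[1]+P[2]-P[3])[:2];yaw=np.arctan2(-yd[0],yd[1])
xd=(P[0]+P[1]-P[2]-P[3])[:2];print('ctr',ctr,'yaw',yaw,np.arctan2(xd[1],xd[0]))
ex=np.array([np.cos(yaw),np.sin(yaw)]);ey=np.array([-ex[1],ex[0]])
print('pads from plate L,R',ctr[:2]+.075*ey,ctr[:2]-.075*ey)
for b in blobs(mask(im,*G),2):
    m=cv2.moments(b);uv=[[m['m10']/m['m00'],m['m01']/m['m00']]];p=cast(c,uv,[.120])[0];print('green',uv,m['m00'],p, 'in press rel plate',(p[:2]-ctr[:2])@np.c_[ex,ey])
for n,l,h in(('red',(170,100,40),(180,255,255)),('red0',(0,130,40),(5,255,255)),('teal',(80,80,60),(95,255,255))):
    for b in blobs(mask(im[130:240,215:350],l,h),1):
        (x,y),r=cv2.minEnclosingCircle(b);p=cast(c,[[x+215,y+130]],[.07])[0];print(n,x+215,y+130,r,p,(p[:2]-ctr[:2])@np.c_[ex,ey]-[.06,0])
E
```

```text
[[359. 252.]
 [242. 284.]
 [227. 228.]
 [344. 197.]]
[[ 0.5302  0.2974  0.152 ]
 [ 0.5962  0.0175  0.152 ]
 [ 0.3984  0.266   0.128 ]
 [ 0.4657 -0.0143  0.128 ]]
sides [np.float64(0.2877), np.float64(0.2883), np.float64(0.1375), np.float64(0.1364)]
ctr [0.49762631 0.14164839 0.14      ] yaw 0.23351515166500472 0.2365898312824008
pads from plate L,R [0.48027141 0.21461281] [0.51498121 0.06868396]
green [[264.17703349282294, 248.19138755980862]] 209.0 [0.48216401 0.21417442 0.12      ] in press rel plate [0.0017398  0.07413556]
green [[323.46699669966995, 232.3052805280528]] 202.0 [0.51641059 0.06942453 0.12      ] in press rel plate [ 0.00156196 -0.07461029]
red 255.45901489257812 199.8688507080078 9.963887214660645 [0.61140151 0.2436099  0.07      ] [0.07428099 0.07286675]
red0 253.5 203.5 6.5193023681640625 [0.60202211 0.24869691 0.07      ] [0.06633329 0.07998607]
teal 310.9000015258789 185.70000076293945 10.183420181274414 [0.64424475 0.0993082  0.07      ] [ 0.0728416  -0.07511835]
```

arm_command:
  moves:
    - {"claw":0,"offset":[-4.9,-1.8,0],"turn":[0,0,0]}
    - {"claw":0,"offset":[-4.9,-1.8,0],"turn":[0,0,0]}
    - {"claw":0,"offset":[-4.9,-1.8,0],"turn":[0,0,0]}
    - {"claw":0,"offset":[-4.9,-1.8,0],"turn":[0,0,0]}
    - {"claw":0,"offset":[-4.9,-1.8,0],"turn":[0,0,0]}
    - {"claw":0,"offset":[-4.9,-1.8,0],"turn":[0,0,0]}
    - {"claw":0,"offset":[0,0,0],"turn":[0,0,-0.17]}
    - {"claw":0,"offset":[0,0,0],"turn":[0,0,-0.17]}
    - {"claw":0,"offset":[0,0,0],"turn":[0,0,-0.17]}
    - {"claw":0,"offset":[0,0,0],"turn":[0,0,-0.17]}

```text
t: 1.35
eef_pos: [0.449, 0.2451, 0.2279]
ee_rot: [[-0.965, -0.261, -0.005], [-0.261, 0.965, -0.003], [0.006, -0.002, -1.0]]
force: [0.1, -0.8, 0.4]
width: 0.0001
```

```bash
cat >> h.py <<'E'
PAD=np.array([.4812,.2144,.120]);YAW=.235
def rel(goal):
    s=env.get_state();R=s['ee_rot'];p=s['eef_pos']
    from scipy.spatial.transform import Rotation as Ro
    T=np.array([[-np.cos(YAW),-np.sin(YAW),0],[-np.sin(YAW),np.cos(YAW),0],[0,0,-1]]).T
    print('t',s['t'],'p',p.round(4),'offset cm',(R.T@(goal-p)*100).round(2),'turn',Ro.from_matrix(R.T@T).as_rotvec().round(3),'F',s['force'].round(1),'w',s['width'],'q',s['joints'].round(2))
E
python3 - <<'E'
from h import *
rel(PAD+[0,0,.06])
E
```

```text
t 1.35 p [0.449  0.2451 0.2279] offset cm [-2.34 -3.8   4.78] turn [-0.002 -0.006  0.029] F [ 0.1 -0.8  0.4] w 0.00011380513164349664 q [ 0.34  0.25 -0.08  1.25 -0.    0.08]
```

arm_command:
  moves:
    - {"claw":0,"offset":[-2.3,-3.8,0],"turn":[0,0,0.03]}
    - {"claw":0,"offset":[0,0,2.5],"turn":[0,0,0]}
    - {"claw":0,"offset":[0,0,2.0],"turn":[0,0,0]}
    - {"claw":0,"offset":[0,0,0],"turn":[0,0,0]}

```text
t: 1.85
eef_pos: [0.4815, 0.2132, 0.181]
ee_rot: [[-0.972, -0.234, -0.007], [-0.234, 0.972, -0.003], [0.007, -0.002, -1.0]]
force: [0.5, -0.1, 0.2]
width: 0.0001
```

```bash
python3 - <<'E'
from h import *
rel(PAD+[0,0,.02])
w=env.camera('wrist');t=env.camera('top')
cv2.imwrite('pics/wt1.png',np.vstack([w,cv2.resize(t[130:330,160:480],(640,400))])[:,:,::-1][::1,::1])
a=cv2.imread('pics/wt1.png');cv2.imwrite('pics/wt1.png',cv2.resize(a,(480,600)))
E
```

```text
t 1.85 p [0.4815 0.2132 0.181 ] offset cm [-0.03  0.13  4.1 ] turn [-0.002 -0.007  0.001] F [ 0.5 -0.1  0.2] w 5.831790056053034e-05 q [ 0.26  0.29 -0.15  1.14 -0.    0.03]
```

View pics/wt1.png

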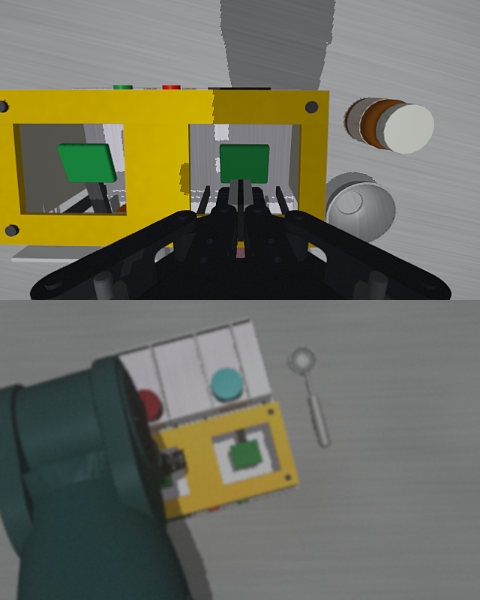

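The wrist view shows the shut fingertips over the left window, just behind its green paddle at (244,163). Black linkages flare out from (185,215) and (295,215). I'll check how wide the fingers are at plate height before descending.

```bash
python3 - <<'E'
from h import *
s=env.get_state();c=env.get_calibration('wrist');R=s['ee_rot'];p=s['eef_pos']
px=np.array([[240,180],[220,190],[208,190],[185,213],[160,222],[120,240],[60,272],[35,288],[295,213]])*4/3
o,d=ray(c,px);o=R.T@(o-p);d=d@R
print('cam in tool',o.round(3))
for X in(-.012,0,.012): print(X,((o+d*((X-o[0])/d[:,0])[:,None])*1000).round(0)[:,1:].tolist())
tip=(c['R']@p+c['t']);print('tip px',c['camera_matrix']@(tip/tip[2]))
pd=(c['R']@PAD+c['t']);print('pad px',c['camera_matrix']@(pd/pd[2]))
im=env.camera('wrist')
for b in blobs(mask(im,*G),2):
    m=cv2.moments(b);uv=[[m['m10']/m['m00'],m['m01']/m['m00']]];print(uv,cast(c,uv,[.12]))
# left window corners
print('win',cast(c,np.array([[190,125],[300,125],[190,213],[300,213]])*4/3,[.133,.133,.147,.147]).round(4))
E
```

```text
cam in tool [ 0.068  0.    -0.143]
-0.012 [[-0.0, 50.0], [-17.0, 29.0], [-26.0, 29.0], [-37.0, -7.0], [-50.0, -18.0], [-66.0, -36.0], [-82.0, -59.0], [-86.0, -68.0], [37.0, -7.0]]
0 [[-0.0, 21.0], [-14.0, 3.0], [-22.0, 3.0], [-31.0, -28.0], [-43.0, -37.0], [-56.0, -52.0], [-70.0, -72.0], [-73.0, -79.0], [31.0, -28.0]]
0.012 [[-0.0, -8.0], [-12.0, -23.0], [-18.0, -23.0], [-26.0, -48.0], [-35.0, -56.0], [-46.0, -68.0], [-57.0, -84.0], [-60.0, -91.0], [26.0, -48.0]]
tip px [320.30456882 255.82230052   1.        ]
pad px [321.91616703 216.88034238   1.        ]
[[117.03336867080618, 214.45035085062344]] [[0.51383433 0.07184316 0.12      ]]
[[325.04608194761437, 215.09651124877732]] [[0.47939028 0.21624282 0.12      ]]
win [[0.4548 0.163  0.133 ]
 [0.4329 0.2538 0.133 ]
 [0.5284 0.1793 0.147 ]
 [0.5057 0.2731 0.147 ]]
```

At plate height the fingers' half-width is about 26 to 35 mm, against the window's 47 mm, so they fit. Descending onto the paddle.

arm_command:
  moves:
    - {"claw":0,"offset":[0,0.15,2.0],"turn":[0,-0.007,0]}
    - {"claw":0,"offset":[0,0,2.0],"turn":[0,0,0]}
    - {"claw":0,"offset":[0,0,1.5],"turn":[0,0,0]}
    - {"claw":0,"offset":[0,0,0],"turn":[0,0,0]}

```text
t: 2.5
eef_pos: [0.4838, 0.2162, 0.1302]
ee_rot: [[-0.972, -0.235, 0.009], [-0.235, 0.972, 0.001], [-0.009, -0.001, -1.0]]
force: [0.0, 0.1, 0.9]
width: 0.0003
```

```bash
python3 - <<'E'
from h import *
rel(PAD+[0,0.0006,-.024])
E
```

```text
t 2.5 p [0.4838 0.2162 0.1302] offset cm [ 0.32 -0.05  3.41] turn [-0.001  0.009  0.002] F [0.  0.1 0.9] w 0.0002998640549465241 q [ 0.27  0.32 -0.25  0.99 -0.    0.03]
```

arm_command:
  moves:
    - {"claw":0,"offset":[0.3,0,0.8],"turn":[0,0.005,0]}
    - {"claw":0,"offset":[0,0,0.8],"turn":[0,0,0]}
    - {"claw":0,"offset":[0,0,0.8],"turn":[0,0,0]}
    - {"claw":0,"offset":[0,0,0.8],"turn":[0,0,0]}

```text
t: 3.0
eef_pos: [0.4814, 0.2158, 0.0995]
ee_rot: [[-0.972, -0.235, 0.007], [-0.235, 0.972, 0.0], [-0.007, -0.001, -1.0]]
force: [-2.5, -0.1, 11.1]
width: 0.0001
```

```bash
python3 - <<'E'
from h import *
rel(PAD+[0,0.0006,-.024])
E
```

```text
t 3.0 p [0.4814 0.2158 0.0995] offset cm [ 0.04 -0.07  0.34] turn [-0.001  0.007  0.003] F [-2.5 -0.1 11.1] w 6.267936554985489e-05 q [ 0.27  0.34 -0.31  0.91 -0.    0.03]
```

arm_command:
  moves:
    - {"claw":0,"offset":[0,0,0.3],"turn":[0,0,0]}
    - {"claw":0,"offset":[0,0,0.2],"turn":[0,0,0]}

```text
t: 3.25
eef_pos: [0.4818, 0.2159, 0.0957]
ee_rot: [[-0.972, -0.235, 0.009], [-0.235, 0.972, 0.001], [-0.009, -0.001, -1.0]]
force: [-11.6, -3.2, 33.9]
width: -0.0
```

```bash
python3 - <<'E'
from h import *
rel(PAD+[0,0.0006,-.024])
cv2.imwrite('pics/s2.png',cv2.resize(env.camera('scene')[120:260,250:430],(720,560),interpolation=2)[:,:,::-1])
E
```

```text
t 3.25 p [0.4818 0.2159 0.0957] offset cm [ 0.08 -0.07 -0.04] turn [-0.001  0.009  0.003] F [-11.6  -3.2  33.9] w -1.3836333185062071e-05 q [ 0.27  0.34 -0.32  0.9  -0.    0.03]
```

View pics/s2.png

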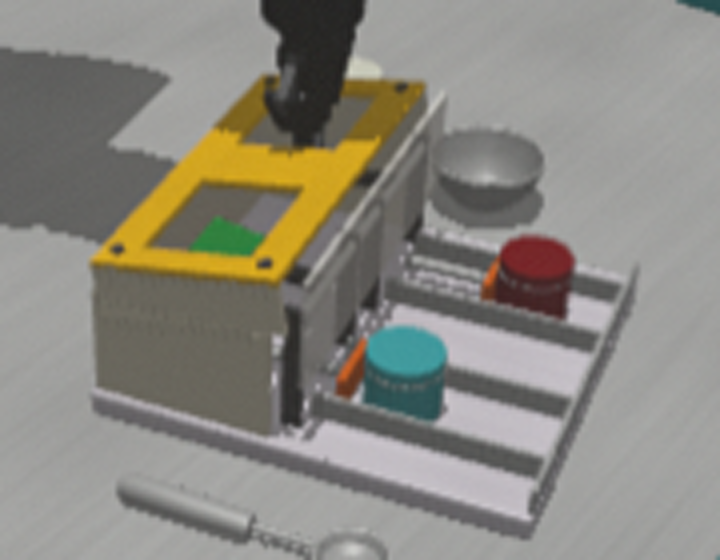

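The red tin at (535,275) is pushed well out by its orange ejector. The teal tin at (405,370) has not moved. Force rose to 34 N at z = 96 mm, so the paddle is on its stop. Withdrawing straight up.

arm_command:
  moves:
    - {"claw":0,"offset":[0,0,-0.8],"turn":[0,0,0]}
    - {"claw":0,"offset":[0,0,-1.0],"turn":[0,0,0]}
    - {"claw":0,"offset":[0,0,-1.2],"turn":[0,0,0]}
    - {"claw":0,"offset":[0,0,-1.5],"turn":[0,0,0]}
    - {"claw":0,"offset":[0,0,-2.0],"turn":[0,0,0]}
    - {"claw":0,"offset":[0,0,-3.0],"turn":[0,0,0]}
    - {"claw":0,"offset":[0,0,-4.0],"turn":[0,0,0]}
    - {"claw":0,"offset":[4,0,-3.0],"turn":[0,0,0]}
    - {"claw":0,"offset":[5,0,0],"turn":[0,0,0]}
    - {"claw":0,"offset":[5,0,0],"turn":[0,0,0]}

```text
t: 4.55
eef_pos: [0.3433, 0.1825, 0.2675]
ee_rot: [[-0.972, -0.235, 0.011], [-0.235, 0.972, 0.001], [-0.011, -0.001, -1.0]]
force: [-0.7, -0.4, 0.6]
width: 0.0004
```

arm_command:
  moves:
    - {"claw":0,"offset":[3,4,0],"turn":[0,0,0]}
    - {"claw":0,"offset":[0,6,0],"turn":[0,0,0]}
    - {"claw":0,"offset":[0,6,0],"turn":[0,0,0]}
    - {"claw":0,"offset":[0,6,0],"turn":[0,0,0]}
    - {"claw":0,"offset":[0,0,0],"turn":[0,0,0]}
    - {"claw":0,"offset":[0,0,0],"turn":[0,0,0]}

```text
t: 5.3
eef_pos: [0.2572, 0.3943, 0.2703]
ee_rot: [[-0.972, -0.233, 0.016], [-0.233, 0.972, 0.004], [-0.016, 0.0, -1.0]]
force: [0.3, 0.2, 0.7]
width: 0.0004
```

```bash
python3 - <<'E'
from h import *
rel(PAD)
im=env.camera('top');c=env.get_calibration('top')
ex=np.array([np.cos(YAW),np.sin(YAW)]);ey=np.array([-ex[1],ex[0]]);ctr=np.array([.4976,.1416])
for b in blobs(mask(im,*G),2):
    m=cv2.moments(b);print('green',m['m10']/m['m00'],m['m01']/m['m00'],m['m00'])
for n,l,h in(('red',(170,100,40),(180,255,255)),('teal',(80,80,60),(95,255,255))):
    for b in blobs(mask(im[130:240,215:350],l,h),1):
        (x,y),r=cv2.minEnclosingCircle(b);p=cast(c,[[x+215,y+130]],[.07])[0];print(n,x+215,y+130,r,(p[:2]-ctr)@np.c_[ex,ey]-[.06,0])
cv2.imwrite('pics/t3.png',np.hstack([cv2.resize(i[130:310,170:390],(390,320)) for i in(cv2.imread('pics/top0.png'),im[:,:,::-1])]))
E
```

```text
t 5.3 p [0.2572 0.3943 0.2703] offset cm [-17.34 -22.71  15.31] turn [0.    0.016 0.   ] F [0.3 0.2 0.7] w 0.0004117985827750038 q [ 0.82  0.15 -0.09  1.31 -0.01  0.59]
green 264.20913461538464 248.12980769230768 208.0
green 323.51888341543514 232.38916256157634 203.0
red 251.4000015258789 181.79999923706055 9.929852485656738 [0.12375468 0.07167539]
teal 310.8076934814453 185.65384674072266 10.168067932128906 [ 0.07294853 -0.07507462]
```

View pics/t3.png

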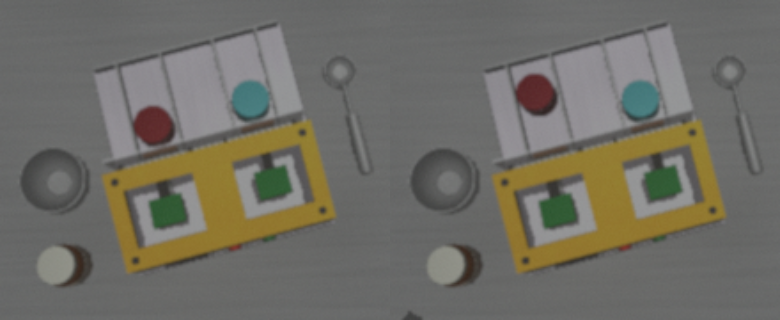

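The before and after views show the red tin moved out, from (155,125) to (537,93) in the right half. Both paddles are back up, and the teal tin, jar, bowl and scoop look unchanged.

```bash
python3 -c "
from workcell import env
print(env.finish_job())"
```

```text
the job is handed in; nothing more can be done
None
```

I pressed the left lane's paddle, the one with the dark red tin, down to its stop with the shut fingertips through its window. I then released it, withdrew and handed the job in at about 5.4 s.

- **Paddle:** the TCP reached a height of 95.7 mm. The upward force rose from 11 N to 34 N over the last 4 mm, which I took as the stop. After the release, the paddle's position in the top view matched its rest position to about 0.1 px.
- **Red tin:** it moved from press x of about 74 mm to about 124 mm, the expected 50 mm. Its y of about 72 mm is 3 mm off the nominal 75 mm; it read 73 mm before the press, so I put this down to measurement error.
- **Other items:** the teal tin stayed put to within about 0.1 mm. I compared the jar, bowl and scoop only by eye in the before and after top views, and they looked unchanged.
- **Guard frame:** I saw no unexpected force on the way in or out. I did not check contact with the frame directly; I estimated beforehand that the fingers would clear the window sides by over 10 mm.

No check failed. The wrist and top cameras put the paddle 2 to 3 mm apart, so I aimed between them.

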